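# Slide a loaded ware board across the gap onto the drying rack

### The arm

A 6-joint arm with a two-finger parallel gripper is mounted at the origin on the work surface. World frame = base frame: x ahead of the robot, y to its left, z up, the work surface at z = 0. Lengths are in m, angles in rad, forces in N, time in s.
With the tool pointing down it reaches from about 0.35 to 0.975 m from the base axis. Payload 4.9 kg.
Tool frame: the origin (TCP) lies midway between the tips of the shut fingers; the grasp point (between the pads) lies 19 mm behind it; z points along the fingers, y is the direction in which the jaws open and shut (so a half turn about z gives the same grasp; the last joint's range is limited). The gripper opens to 85 mm and grips with 20 to 120 N. Pads are 22 mm wide; open, the fingers measure 114 mm over their backs; the gripper's body (76 mm by 85 mm) begins 54 mm behind the grasp point. The pads swing forward as they close: fully open they stand 13 mm farther back than shut.
Start: joints at [-1.406, 0.053, 1.613, -0, 1.476, -0.119], TCP at [0.175, -0.6, 0.231] pointing down, gripper open.
Joint ranges: [-3.01, 3.01], [-1.01, 2.22], [0.06, 2.58], [-1.02, 4.17], [0.09, 2.62], [-3.14, 3.14]. Speed limits (rad/s): [2.57, 2.57, 3.14, 3.14, 3.14, 3.14].

### API

Orientations are given as a unit quaternion [w, x, y, z].
In Python, from plant import manip, cams gives the robot as it stands.
- The arm moves only by the tool jog_arm, never from a script. Its argument "targets" is a list of rows, each a list of 4 numbers: the shift along the tool's x, y, z in m, then the turn about the tool's z in degrees. A call has 1 to 5 rows; each row is the pose to reach, as a shift and turn from the pose commanded when the call began, along the tool's axes at that moment; what a row does not reach only later rows make up. A row lasts 1/12 s, in which the tool goes at most 41.7 mm and 7.16 degrees, less where a joint would pass 70% of its speed; a pose out of reach is approached as far as the arm can. A call with a gripper value outside its range is refused whole. "fingers" is the opening, from 0 (shut) to 1 (fully open), set as the call begins (left out, the last holds). The fingers move at their own pace and stop on an object; the grip force is fixed at half the most. Time passes only in rows, so rows that repeat a pose let the fingers close. It gives the time, the measured TCP pose, the force and the opening at its end, in the units of the state.
- manip.state(): the state, without advancing time (a new reading comes with each control period).
- cams.grab_frame(name): name is "side" or "top"; returns the picture (420x560x3 uint8, red, green, blue); there is no depth.
- cams.get_calibration(name): a dict with "camera_matrix" (3x3 intrinsics, pixels), "distortion" ([k1, k2, p1, p2, k3] as OpenCV has them; the pictures are not rectified), "cam_to_world" (4x4, takes a point from camera to world coordinates). Camera axes: x right, y up, looking along -z (the intrinsics and any distortion apply to the point x, -y, -z); pixel columns grow to the right and rows downward; lengths in m; the calibration is good to about 2 mm. A picture is of the moment at which its call begins. get_calibration takes no time and is no camera call.
- manip.job_done(): hands the job in, once; it reports no verdict.
The state is a dict: "time": time; "joint_pos": joint angles; "joint_vel": joint speeds; "joint_efforts": joint torques, N m; "tool_pos": TCP position; "tool_rot": TCP orientation; "contact_force": force on the tool from outside, world axes, zero at the start; "ft_torque": the same for the moment, N m; "gripper_width": opening from 0.0 (shut) to 1.0 (fully open).
Only numpy, scipy, OpenCV 4.12 (cv2) and the standard library are available. Lean on these libraries where they do the work, as an engineer would, in place of code of your own. Each camera call takes 0.05 s, during which the arm holds its last target. There are 200 camera calls.

### The job

Slide the ware board with its four beakers off the making stand, across the gap and home between the runners of the steel rack until its front end rests against the end stop; the load sits at the front, so set your fingertips down slowly on the empty back end and bear down gently while the front crosses, and do not let either end sag into the gap. Keep the board down rather than lifting it, press and push it only lightly and bring it up to the stop softly, do not touch the damp beakers, leave them standing on the board, leave everything else alone, and let go at the end.

Things in the scene. Friction and masses are not known exactly. Their poses are not given: they have to be found in the camera images.
- tray: the ware board: plain wooden deck 150 by 296 mm, 12 mm thick, on two waxed skids 24 mm wide, 10 mm high, 300 mm long, flush with its ends within 2 mm; 154 mm wide over the skids (its x), 22 mm high in all. Origin at the centre of its underside; +y points to its front end (nose), towards the rack. It starts between the stand's battens, nose 15 to 75 mm short of the gap; its rear 140 mm is bare
- tray_nose (a point): middle of the board's front end at the bottom: 150 mm from its origin along +y, level with the skids' underside. The loaded board (about 0.9 kg) balances about 90 mm behind the nose, less than the gap: if it is only pushed, the nose drops into the gap before it reaches the rack
- tray_tail (a point): middle of the board's back end at the top: 150 mm from its origin along -y, level with the top of the deck. 10 to 15 N downward on the bare dry wood near the tail keeps the nose up over the gap and lets the fingertips carry the board along by friction (about 0.65); less and they slip. Once most of the board is on the runners, pressing the tail over the gap would tip it: push its end face instead
- stand: the making stand, fixed: wooden top 340 mm (x) by 380 mm (y), its flat upper face 100 mm above the origin, on four legs; two guide battens 16 mm wide, 10 mm high run along its whole length, 160 mm apart inside, in line with the rack within a few mm. Skids slide on it with friction about 0.25. Origin at the centre of its footprint; +y points to the gap and the rack
- stand_edge (a point): middle of the stand's upper edge at the gap: the gap begins here and runs along the stand's +y
- rack: top tier of a low steel ware rack, fixed: two angle-iron runners along its y, open at the end facing the stand (-y), a stop bar across the far end (+y). The skids rest on two ledges 30 mm wide, upper faces 100 mm above this origin, 2 to 5 mm lower than the stand's top; friction about 0.25. Open between the ledges (100 mm clear), cross bars 28 mm or more below. Origin at the centre of its footprint
- rack_mouth (a point): midway between the ledges at their near end, level with them: 158.5 mm from the rack's origin along -y, 154 to 174 mm from the stand's edge. Here the level part of the ledges begins; their tips turn down over the 14 mm before it. Upstands on the ledges' outer sides stand 160 mm apart inside, rise 20 mm above the ledges and flare outwards at the mouth
- stop_face (a point): foot of the stop's near face, midway between the runners, level with the ledges: 158.5 mm from the rack's origin along +y, 317 mm beyond rack_mouth. A board that is home has its nose here and its tail 17 mm inside the mouth
- rack_stop: the steel stop bar, fixed to the rack across the far end, 160 mm wide, 26 mm high, 14 mm thick; rigid. Origin at the centre of its underside
- cup1: beaker of damp clay standing upside down on its rim, 65 mm in diameter, 58 mm high, 145 to 187 g; origin at the centre of its lower end. Stands on the board, about 36 mm to its -x side and 114 mm ahead of the board's origin
- cup2: beaker of damp clay standing upside down on its rim, 65 mm in diameter, 58 mm high, 145 to 187 g; origin at the centre of its lower end. Stands on the board, about 36 mm to its +x side and 114 mm ahead of the board's origin
- cup3: beaker of damp clay standing upside down on its rim, 65 mm in diameter, 58 mm high, 145 to 187 g; origin at the centre of its lower end. Stands on the board, about 36 mm to its -x side and 44 mm ahead of the board's origin
- cup4: beaker of damp clay standing upside down on its rim, 65 mm in diameter, 58 mm high, 145 to 187 g; origin at the centre of its lower end. Stands on the board, about 36 mm to its +x side and 44 mm ahead of the board's origin
- spare_cup: a fifth beaker like those on the board, standing on the robot's side margin of the stand; leave alone
- trim_tool: a trimming tool, 170 mm long, lying on the far margin of the stand; leave alone
- rib: a flat wooden rib, 90 by 55 by 8 mm, on the bench under the gap; leave alone
- jug: a clay jug, 125 mm high, on the bench beyond the gap; leave alone
- mallet: a wooden mallet lying beyond the stand; leave alone
- slip_tub: a white open tub, 90 mm across, 100 mm high, on the bench to the right; leave alone
Not all that is in view belongs to the job. Leave any black, pink or turquoise look-alike of the cup3 alone.

How it is judged:
By the outcome, as a careful person would: the job done as asked, in the order asked, and still so for the second after the job is handed in, with the robot touching nothing.
It also fails if it takes over 70 s, if anything falls off the work surface, if the arm or the gripper's body presses on something with over 40 N, if the wrist force passes 120 N, or if a joint passes its speed limit or range.

## Working session

There is one attempt and no reset: what is moved stays moved. The work goes in short steps, Python scripts to look and compute and a tool call to move; the robot and the scene stay as the last step left them, time stands still between calls to the robot, and variables do not carry over. Pictures are saved under pics/ and viewed, about 8 in all and at most 12, crops included, and the job is handed in when it is done.

Besides the shell and the picture viewer there is one more tool, called after "Emit:" by a JSON object that holds its "api" and its "payload", one argument or row to a line. jog_arm: Moves the arm, as the interface text tells. Its arguments: {"type":"object","properties":{"targets":{"type":"array"},"fingers":{"type":"number"}},"required":["targets"]}

```bash
mkdir -p pics
cat > h.py <<'E'
import numpy as np, cv2
from plant import manip, cams
def cal(n):
    c=cams.get_calibration(n); return np.array(c["camera_matrix"],float),np.array(c["distortion"],float),np.array(c["cam_to_world"],float)
def ray(n,uv):
    K,D,T=cal(n); p=cv2.undistortPoints(np.array([[uv]],float),K,D)[0,0]
    d=T[:3,:3]@np.array([p[0],-p[1],-1.]); return T[:3,3],d
def onz(n,uv,z):
    o,d=ray(n,uv); return o+d*(z-o[2])/d[2]
def proj(n,P):
    K,D,T=cal(n); q=(np.atleast_2d(P)-T[:3,3])@T[:3,:3]; q=q*[1,-1,-1]
    return cv2.projectPoints(q,np.zeros(3),np.zeros(3),K,D)[0][:,0]
def grab(n,f):
    im=np.array(cams.grab_frame(n)); cv2.imwrite("pics/"+f,im[:,:,::-1]); return im
E
python3 - <<'E'
from h import *
grab("top","t0.png"); grab("side","s0.png")
for n in("top","side"):
    print(n,cal(n)[2].round(3).tolist(),cal(n)[0].round(1).tolist())
s=manip.state(); print(s)
E
```

```text
top [[-0.019, 0.99, -0.143, 0.406], [-1.0, -0.02, -0.005, 0.015], [-0.008, 0.143, 0.99, 1.155], [0.0, 0.0, 0.0, 1.0]] [[381.5, 0.0, 283.3], [0.0, 381.5, 214.8], [0.0, 0.0, 1.0]]
side [[-0.862, 0.392, -0.321, 0.039], [-0.507, -0.662, 0.552, 0.937], [0.004, 0.639, 0.769, 1.387], [0.0, 0.0, 0.0, 1.0]] [[510.2, 0.0, 278.2], [0.0, 510.2, 203.6], [0.0, 0.0, 1.0]]
{'time': 0.1, 'joint_pos': array([-1.40603502e+00,  5.33286050e-02,  1.61413842e+00,  2.81058254e-05,
        1.47604786e+00, -1.19009606e-01]), 'joint_vel': array([ 0.00023035, -0.00252601, -0.00151576,  0.00143847, -0.00219448,
       -0.00084967]), 'joint_efforts': array([-1.17178733e-03, -3.94909501e+01, -3.71364856e+01, -2.41712805e-04,
        3.93787224e-03, -1.85914899e-05]), 'tool_pos': array([ 0.17489442, -0.59943893,  0.23017348]), 'tool_rot': array([-9.61184765e-04,  9.89950867e-01,  1.41408479e-01, -7.99949553e-06]), 'contact_force': array([-0.73029466,  0.20146039,  0.30578222]), 'ft_torque': array([-0.02040384, -0.07306926,  0.00993311]), 'gripper_width': 0.9978506699064815}
```

View pics/t0.png

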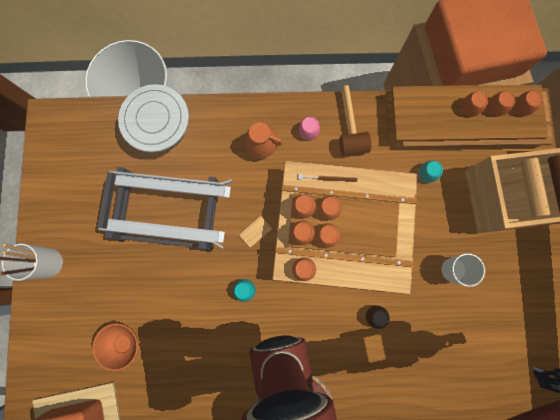

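View pics/s0.png

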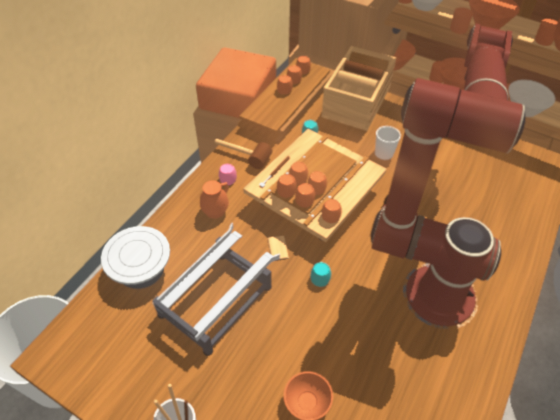

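The top view shows the stand (275–417, 163–292) with the board and its four orange beakers at about (304,206), (331,208), (303,232) and (329,236). The spare beaker is at (304,269), and the rack with two runners spans (103–230, 175–245). I'll enlarge both for edge picking.

Run:
```python
from h import *
im=cv2.imread("pics/t0.png")
a=cv2.resize(im[155:300,265:425],None,fx=5,fy=5,interpolation=cv2.INTER_CUBIC)[:600]
b=cv2.resize(im[160:255,95:245],None,fx=5,fy=5,interpolation=cv2.INTER_CUBIC)
for c,x0,y0 in((a,265,155),(b,95,160)):
    for k in range(0,c.shape[1],50): cv2.line(c,(k,0),(k,6),(255,255,255),1); cv2.putText(c,str(x0+k//5),(k,18),0,.35,(255,255,255),1)
    for k in range(0,c.shape[0],50): cv2.line(c,(0,k),(6,k),(255,255,255),1); cv2.putText(c,str(y0+k//5),(8,k+4),0,.35,(255,255,255),1)
cv2.imwrite("pics/a.png",a);cv2.imwrite("pics/b.png",b)
```

```text
(no output)
```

View pics/a.png

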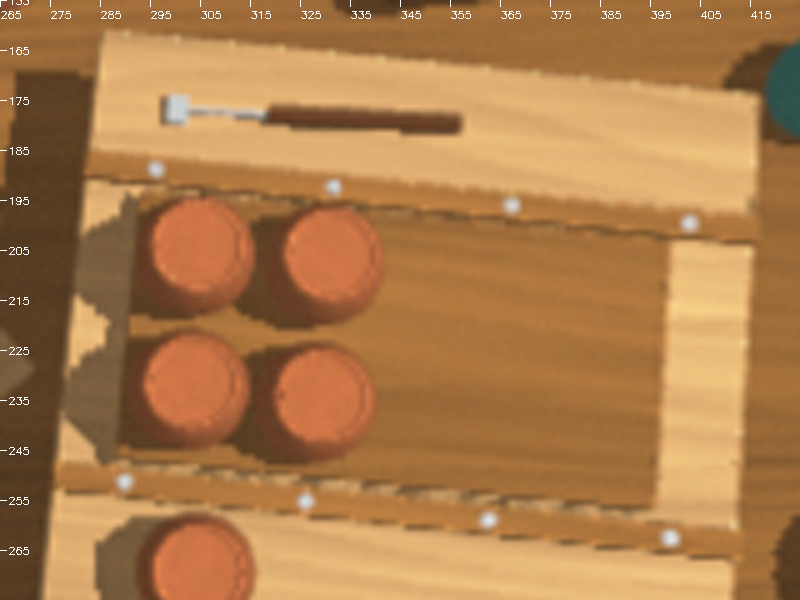

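View pics/b.png

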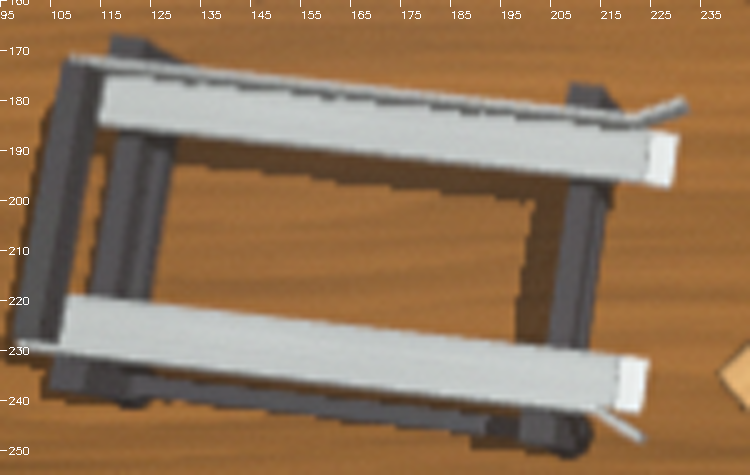

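The crops give usable corner pixels. The deck tail is (398.4,203)–(395.8,257), the nose (292,194)–(288.6,247.4), and the stand edge (282,190.6)–(276,252.4). The mouth bend lines are (224.6,191.5) and (218.1,236.5), and the stop foot is (114.6,184.4) and (107.4,228). The black, pink and turquoise cups stand apart at (377,317), (309,128), (431,171) and (244,290), and the spare is on the near margin. The board's four orange beakers are therefore unambiguous.

Run:
```python
from h import *
np.set_printoptions(precision=4,suppress=True)
P=dict(tailL=((398.4,203),.122),tailR=((395.8,257),.122),noseL=((292,194),.122),noseR=((288.6,247.4),.122),
 edgeL=((282,190.6),.1),edgeR=((276,252.4),.1),
 stA=((285.6,161),.1),stB=((416.5,173),.1),
 mL=((224.6,191.5),.097),mR=((218.1,236.5),.097),sL=((114.6,184.4),.097),sR=((107.4,228),.097),
 upL1=((221,184),.117),upL2=((109,172),.117))
W={k:onz("top",*v) for k,v in P.items()}
for k,v in W.items(): print(k,v)
d=lambda a,b:(np.linalg.norm(W[a]-W[b])*1000).round(1)
ang=lambda a,b:np.degrees(np.arctan2(*(W[b]-W[a])[:2])).round(2) # angle of dir from +y toward +x
print("deck len",d("tailL","noseL"),d("tailR","noseR"),"wid",d("tailL","tailR"),d("noseL","noseR"),"ang",ang("tailL","noseL"),ang("tailR","noseR"))
print("stand len",d("stA","stB"),ang("stB","stA"))
print("rack",d("mL","sL"),d("mR","sR"),d("mL","mR"),ang("mL","sL"),ang("mR","sR"))
m=lambda a,b:(W[a]+W[b])/2
for a,b in(("tailL","tailR"),("noseL","noseR"),("edgeL","edgeR"),("mL","mR"),("sL","sR")): print(a,m(a,b))
u=m("sL","sR")-m("tailL","tailR"); u[2]=0; print("gap",np.linalg.norm((m("mL","mR")-m("edgeL","edgeR"))[:2]),"dir ang tail->stop",np.degrees(np.arctan2(u[0],u[1])))
# two-view check of heights: project stand corner, deck tail into side
for k in("tailL","tailR","edgeL","mL","mR","stA"): print(k,proj("side",W[k]))
q=manip.state()["tool_rot"];from scipy.spatial.transform import Rotation as R
print(R.from_quat(np.roll(q,-1)).as_matrix())
```

```text
tailL [ 0.5817 -0.2963  0.122 ]
tailR [ 0.4344 -0.2803  0.122 ]
noseL [ 0.6127 -0.0045  0.122 ]
noseR [0.4659 0.008  0.122 ]
edgeL [0.6274 0.0231 0.1   ]
edgeR [0.4541 0.0428 0.1   ]
stA [0.7133 0.0113 0.1   ]
stB [ 0.6709 -0.3599  0.1   ]
mL [0.6288 0.1858 0.097 ]
mR [0.5014 0.2035 0.097 ]
sL [0.6563 0.5017 0.097 ]
sR [0.5311 0.5166 0.097 ]
upL1 [0.6461 0.1927 0.117 ]
upL2 [0.6877 0.5102 0.117 ]
deck len 293.5 289.9 wid 148.2 147.3 ang 6.06 6.25
stand len 373.6 6.53
rack 317.1 314.5 128.7 4.97 5.43
tailL [ 0.508  -0.2883  0.122 ]
noseL [0.5393 0.0017 0.122 ]
edgeL [0.5408 0.033  0.1   ]
mL [0.5651 0.1946 0.097 ]
sL [0.5937 0.5091 0.097 ]
gap 0.1634882716837004 dir ang tail->stop 6.130289057586866
tailL [[320.499  141.9947]]
tailR [[355.9806 159.7206]]
edgeL [[263.2049 199.5348]]
mL [[235.7022 234.1513]]
mR [[267.5835 255.4961]]
stA [[243.2896 187.2901]]
[[ 0.96    0.28   -0.0003]
 [ 0.28   -0.96    0.0019]
 [ 0.0003 -0.0019 -1.    ]]
```

Run:
```python
import cv2
im=cv2.imread("pics/s0.png")
a=cv2.resize(im[125:350,150:400],None,fx=3.2,fy=2.6666,interpolation=cv2.INTER_CUBIC) if 0 else cv2.resize(im[125:345,150:400],None,fx=2.7,fy=2.7,interpolation=cv2.INTER_CUBIC)
for k in range(0,250,20): cv2.putText(a,str(150+k),(int(k*2.7),10),0,.35,(255,255,255),1)
for k in range(0,220,20): cv2.putText(a,str(125+k),(0,int(k*2.7)+4),0,.35,(255,255,255),1)
cv2.imwrite("pics/c.png",a)
```

```text
(no output)
```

View pics/c.png

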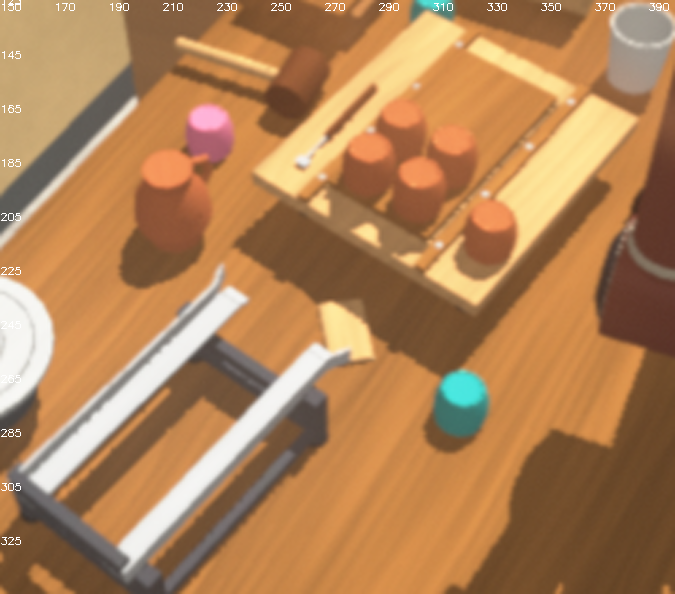

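The side crop shows the same layout: an empty rack at left, a clear gap with the rib lying below it, and the batten screws visible in both views. I'll triangulate the screws for the stand's axis and height.

Run:
```python
from h import *
np.set_printoptions(precision=4,suppress=True)
T=[(296,189),(331.6,192.4),(367.4,196),(403,199.6),(290,251.4),(326.2,255.2),(362.6,259),(399.2,262.6)]
S=[(269.3,190.6),(287.4,172.8),(304,156.9),(320.4,141.3),(312.2,215.4),(329.6,196.5),(345.9,179.1),(361.5,162.4)]
def tri(a,b):
    o1,d1=ray("top",np.array(a)-.4);o2,d2=ray("side",np.array(b)-.3)
    A=np.c_[d1,-d2]; x,*_=np.linalg.lstsq(A,o2-o1,rcond=None); p,q=o1+d1*x[0],o2+d2*x[1]
    return (p+q)/2,np.linalg.norm(p-q)*1000
W=[]
for a,b in zip(T,S):
    p,e=tri(a,b); W.append(p); print(p,e.round(1))
for n,a,b in(("mL",(224.6,191.5),(236,232.4)),("mR",(218.1,236.5),(265.5,254))): print(n,*tri(a,b))
for z in(.09,.1,.11):
    X=np.array([onz("top",np.array(a)-.4,z) for a in T]); L=X[:4];Rr=X[4:]
    c=(L+Rr)/2; v=c[3]-c[0]; w=(L-Rr).mean(0)
    print(z,"axis ang",np.degrees(np.arctan2(-v[0],-v[1])),"screw row spacing (exp 176)",np.linalg.norm(w),"centre",c.mean(0))
```

```text
[ 0.6296 -0.0155  0.1075] 2.4
[ 0.6172 -0.1146  0.1099] 2.9
[ 0.6062 -0.2147  0.106 ] 1.9
[ 0.5931 -0.3136  0.1078] 3.3
[0.4563 0.0051 0.1079] 1.3
[ 0.4439 -0.0935  0.1091] 1.5
[ 0.4316 -0.1926  0.1077] 1.5
[ 0.4193 -0.2923  0.1075] 2.6
mL [0.628  0.1853 0.1076] 0.5857930767020532
mR [0.5051 0.2046 0.1039] 6.849374447107186
0.09 axis ang 6.943526665751668 screw row spacing (exp 176) 0.17849625470909583 centre [ 0.5277 -0.1564  0.09  ]
0.1 axis ang 6.943526665751661 screw row spacing (exp 176) 0.17682054335822203 centre [ 0.5266 -0.1548  0.1   ]
0.11 axis ang 6.943526665751653 screw row spacing (exp 176) 0.17514483200734815 centre [ 0.5254 -0.1532  0.11  ]
```

Emit:
{"api": "jog_arm", "payload": {
  "targets": [
    [0.04,-0.02,0,-7],
    [0.08,-0.04,0,-14],
    [0.12,-0.06,0,-21],
    [0.16,-0.08,0,-28],
    [0.2,-0.1,0,-35]
  ],
  "fingers": 0.5
}}

```text
time: 0.52
tool_pos: [0.3286, -0.4567, 0.2307]
tool_rot: [-0.0, 0.9, 0.435, 0.0]
contact_force: [0.1, -0.8, -0.3]
gripper_width: 0.5
```

Emit:
{"api": "jog_arm", "payload": {
  "targets": [
    [0.04,0.003,0,-6],
    [0.08,0.006,0,-12],
    [0.12,0.009,0,-18],
    [0.16,0.012,0,-23],
    [0.2,0.014,0,-28]
  ]
}}

```text
time: 0.93
tool_pos: [0.4647, -0.3093, 0.2309]
tool_rot: [-0.0, 0.769, 0.639, -0.0]
contact_force: [0.7, -0.6, -0.2]
gripper_width: 0.501
```

Emit:
{"api": "jog_arm", "payload": {
  "targets": [
    [0.022,0.014,0.01,-2],
    [0.044,0.028,0.03,-3.8],
    [0.044,0.028,0.05,-3.8],
    [0.044,0.028,0.06,-3.8],
    [0.044,0.028,0.06,-3.8]
  ]
}}

```text
time: 1.35
tool_pos: [0.4978, -0.2717, 0.1674]
tool_rot: [-0.003, 0.748, 0.663, -0.001]
contact_force: [-0.2, -0.1, -0.8]
gripper_width: 0.496
```

Run:
```python
from h import *
a=grab("top","t1.png")[150:300,200:430]; b=grab("side","s1.png")[110:260,200:430]
cv2.imwrite("pics/d.png",cv2.resize(np.vstack([a,b]),None,fx=2,fy=2,interpolation=cv2.INTER_CUBIC)[:,:,::-1]); s=manip.state()
print(s['time'],s['tool_pos'],s['tool_rot'],s['contact_force'],s['joint_pos'])
p=s['tool_pos']; print(proj("top",p),proj("side",p))
```

```text
1.45 [ 0.49906144 -0.27354649  0.17114387] [-3.99703824e-04  7.48944145e-01  6.62632990e-01 -1.67089849e-04] [ 0.28616149 -0.62859801  0.46221035] [-6.32073112e-01 -3.46476592e-02  1.80292157e+00 -1.59524183e-04
  1.37417094e+00 -5.09903560e-01]
[[397.10525744 231.32913716]] [[339.76276091 143.9915526 ]]
```

View pics/d.png

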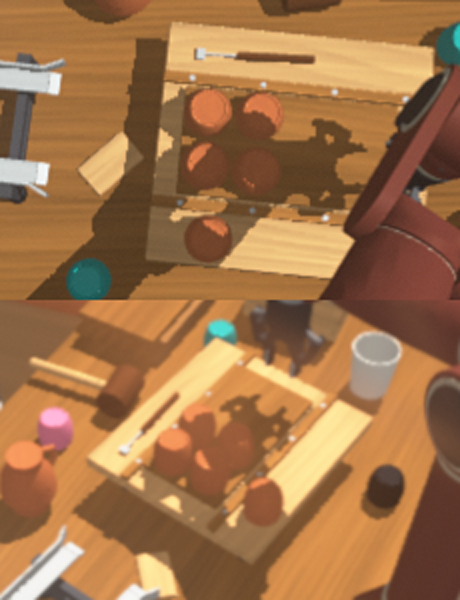

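The top view shows the arm over the board's bare tail, and the side view shows both fingers above the tail, clear of the beakers. I'll correct by 12 mm, then descend slowly.

Emit:
{"api": "jog_arm", "payload": {
  "targets": [
    [0.007,0.005,0.008,0],
    [0.013,0.01,0.016,0],
    [0.013,0.01,0.024,0],
    [0.013,0.01,0.032,0],
    [0.013,0.01,0.035,0]
  ]
}}

```text
time: 1.87
tool_pos: [0.5103, -0.2609, 0.1343]
tool_rot: [-0.001, 0.749, 0.663, -0.0]
contact_force: [0.4, 0.6, -1.2]
gripper_width: 0.495
```

Emit:
{"api": "jog_arm", "payload": {
  "targets": [
    [0,0,0.001,0],
    [0,0,0.002,0],
    [0,0,0.003,0],
    [0,0,0.003,0],
    [0,0,0.003,0]
  ]
}}

```text
time: 2.28
tool_pos: [0.5112, -0.2616, 0.1337]
tool_rot: [0.0, 0.749, 0.663, 0.0]
contact_force: [-0.4, 1.3, 0.5]
gripper_width: 0.499
```

Emit:
{"api": "jog_arm", "payload": {
  "targets": [
    [0,0,0.002,0],
    [0,0,0.004,0],
    [0,0,0.006,0],
    [0,0,0.007,0],
    [0,0,0.008,0]
  ]
}}

```text
time: 2.7
tool_pos: [0.511, -0.2613, 0.125]
tool_rot: [-0.0, 0.749, 0.663, -0.0]
contact_force: [-0.1, 0.4, 0.9]
gripper_width: 0.504
```

Emit:
{"api": "jog_arm", "payload": {
  "targets": [
    [0,0,0.0005,0],
    [0,0,0.001,0],
    [0,0,0.0015,0],
    [0,0,0.002,0],
    [0,0,0.002,0]
  ]
}}

```text
time: 3.12
tool_pos: [0.5111, -0.2614, 0.1233]
tool_rot: [-0.0, 0.749, 0.663, 0.0]
contact_force: [0.6, 0.0, -0.8]
gripper_width: 0.503
```

Emit:
{"api": "jog_arm", "payload": {
  "targets": [
    [0,0,0.0005,0],
    [0,0,0.001,0],
    [0,0,0.0015,0],
    [0,0,0.002,0],
    [0,0,0.002,0]
  ]
}}

```text
time: 3.53
tool_pos: [0.511, -0.2613, 0.1211]
tool_rot: [-0.0, 0.749, 0.663, -0.0]
contact_force: [-0.3, -0.5, 0.2]
gripper_width: 0.504
```

Emit:
{"api": "jog_arm", "payload": {
  "targets": [
    [0,0,0.0004,0],
    [0,0,0.0008,0],
    [0,0,0.0012,0],
    [0,0,0.0015,0],
    [0,0,0.0015,0]
  ]
}}

```text
time: 3.95
tool_pos: [0.511, -0.2614, 0.1197]
tool_rot: [-0.0, 0.749, 0.663, -0.0]
contact_force: [0.3, 0.7, -1.0]
gripper_width: 0.503
```

Emit:
{"api": "jog_arm", "payload": {
  "targets": [
    [0,0,0.0004,0],
    [0,0,0.0008,0],
    [0,0,0.0012,0],
    [0,0,0.0015,0],
    [0,0,0.0015,0]
  ]
}}

```text
time: 4.37
tool_pos: [0.511, -0.2614, 0.1182]
tool_rot: [-0.0, 0.749, 0.663, -0.0]
contact_force: [0.3, -1.1, -0.4]
gripper_width: 0.499
```

Emit:
{"api": "jog_arm", "payload": {
  "targets": [
    [0,0,0.0004,0],
    [0,0,0.0008,0],
    [0,0,0.0012,0],
    [0,0,0.0015,0],
    [0,0,0.0015,0]
  ]
}}

```text
time: 4.78
tool_pos: [0.511, -0.2614, 0.1167]
tool_rot: [-0.0, 0.749, 0.663, -0.0]
contact_force: [0.2, -0.1, 0.2]
gripper_width: 0.5
```

Emit:
{"api": "jog_arm", "payload": {
  "targets": [
    [0,0,0.0003,0],
    [0,0,0.0006,0],
    [0,0,0.0009,0],
    [0,0,0.0012,0],
    [0,0,0.0012,0]
  ]
}}

```text
time: 5.2
tool_pos: [0.5111, -0.2614, 0.1155]
tool_rot: [-0.0, 0.749, 0.663, -0.0]
contact_force: [0.6, 0.5, 0.4]
gripper_width: 0.504
```

Emit:
{"api": "jog_arm", "payload": {
  "targets": [
    [0,0,0.0003,0],
    [0,0,0.0006,0],
    [0,0,0.0009,0],
    [0,0,0.0012,0],
    [0,0,0.0012,0]
  ]
}}

```text
time: 5.62
tool_pos: [0.5112, -0.2615, 0.1151]
tool_rot: [0.0, 0.749, 0.663, 0.0]
contact_force: [-1.1, 1.3, 4.5]
gripper_width: 0.502
```

Contact is at TCP z≈0.115, at roughly 5 N/mm. I'll bear down to about 12 N.

Emit:
{"api": "jog_arm", "payload": {
  "targets": [
    [0,0,0.0003,0],
    [0,0,0.0006,0],
    [0,0,0.0009,0],
    [0,0,0.0012,0],
    [0,0,0.0012,0]
  ]
}}

```text
time: 6.03
tool_pos: [0.5118, -0.2618, 0.115]
tool_rot: [0.001, 0.749, 0.663, 0.0]
contact_force: [-2.6, 1.4, 8.0]
gripper_width: 0.499
```

Emit:
{"api": "jog_arm", "payload": {
  "targets": [
    [0,0,0.0004,0],
    [0,0,0.0008,0],
    [0,0,0.0012,0],
    [0,0,0.0014,0],
    [0,0,0.0014,0]
  ]
}}

```text
time: 6.45
tool_pos: [0.5123, -0.2621, 0.115]
tool_rot: [0.001, 0.749, 0.663, 0.0]
contact_force: [-2.7, 3.1, 13.4]
gripper_width: 0.499
```

Emit:
{"api": "jog_arm", "payload": {
  "targets": [
    [0.001,0,0,0],
    [0.003,0,0,0],
    [0.005,0,0,0],
    [0.007,0,0,0],
    [0.009,0,0,0]
  ]
}}

```text
time: 6.87
tool_pos: [0.5139, -0.255, 0.1151]
tool_rot: [0.004, 0.749, 0.663, -0.0]
contact_force: [-0.9, -3.5, 9.4]
gripper_width: 0.5
```

Emit:
{"api": "jog_arm", "payload": {
  "targets": [
    [0.003,0,0.0003,0],
    [0.006,0,0.0006,0],
    [0.009,0,0.0008,0],
    [0.012,0,0.0008,0],
    [0.015,0,0.0008,0]
  ]
}}

```text
time: 7.28
tool_pos: [0.5163, -0.2405, 0.1151]
tool_rot: [0.005, 0.749, 0.663, -0.0]
contact_force: [-0.3, -3.7, 12.1]
gripper_width: 0.499
```

Emit:
{"api": "jog_arm", "payload": {
  "targets": [
    [0.003,0,0,0],
    [0.006,0,0,0],
    [0.009,0,0,0],
    [0.012,0,0,0],
    [0.015,0,0,0]
  ]
}}

```text
time: 7.7
tool_pos: [0.5181, -0.2256, 0.1152]
tool_rot: [0.005, 0.749, 0.663, -0.0]
contact_force: [-0.7, -4.0, 11.9]
gripper_width: 0.499
```

Run:
```python
from h import *
a=grab("top","t2.png")[160:280,180:430]
cv2.imwrite("pics/e.png",cv2.resize(a,None,fx=3.2,fy=3.2,interpolation=cv2.INTER_CUBIC)[:,:,::-1]); s=manip.state()
print(s['time'],s['tool_pos'],s['contact_force'])
```

```text
7.75 [ 0.51816927 -0.22500774  0.11512437] [-1.64625313 -2.54315195 12.07186514]
```

View pics/e.png

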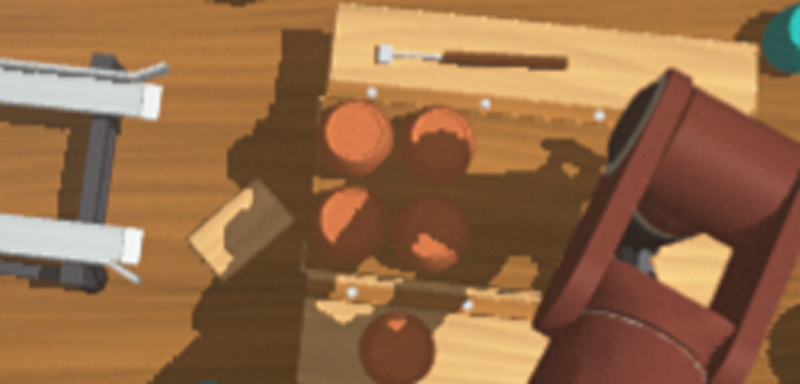

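The beakers are unmoved on the board and the nose is just at the stand edge (crop 310). Beaker 1 has shifted about 12 px (34 mm) against a tool travel of 37 mm, so the board is following. I'll continue across the gap at 36 mm/s.

Emit:
{"api": "jog_arm", "payload": {
  "targets": [
    [0.003,0,0.0001,0],
    [0.006,0,0.0001,0],
    [0.009,0,0.0001,0],
    [0.012,0,0.0001,0],
    [0.015,0,0.0001,0]
  ]
}}

```text
time: 8.17
tool_pos: [0.5199, -0.2107, 0.1151]
tool_rot: [0.005, 0.749, 0.663, -0.0]
contact_force: [-1.3, -4.8, 13.2]
gripper_width: 0.504
```

Emit:
{"api": "jog_arm", "payload": {
  "targets": [
    [0.003,0,0,0],
    [0.006,0,0,0],
    [0.009,0,0,0],
    [0.012,0,0,0],
    [0.015,0,0,0]
  ]
}}

```text
time: 8.58
tool_pos: [0.5218, -0.1958, 0.1152]
tool_rot: [0.005, 0.749, 0.663, -0.0]
contact_force: [-1.3, -4.3, 13.1]
gripper_width: 0.503
```

Emit:
{"api": "jog_arm", "payload": {
  "targets": [
    [0.003,0,0,0],
    [0.006,0,0,0],
    [0.009,0,0,0],
    [0.012,0,0,0],
    [0.015,0,0,0]
  ]
}}

```text
time: 9.0
tool_pos: [0.5236, -0.1808, 0.1151]
tool_rot: [0.004, 0.749, 0.663, -0.0]
contact_force: [-1.2, -5.3, 13.1]
gripper_width: 0.497
```

Emit:
{"api": "jog_arm", "payload": {
  "targets": [
    [0.003,0,0,0],
    [0.006,0,0,0],
    [0.009,0,0,0],
    [0.012,0,0,0],
    [0.015,0,0,0]
  ]
}}

```text
time: 9.42
tool_pos: [0.5255, -0.1659, 0.1151]
tool_rot: [0.004, 0.748, 0.663, -0.0]
contact_force: [-1.1, -4.8, 13.3]
gripper_width: 0.501
```

Emit:
{"api": "jog_arm", "payload": {
  "targets": [
    [0.003,0,0,0],
    [0.006,0,0,0],
    [0.009,0,0,0],
    [0.012,0,0,0],
    [0.015,0,0,0]
  ]
}}

```text
time: 9.83
tool_pos: [0.5273, -0.1509, 0.1151]
tool_rot: [0.004, 0.748, 0.663, 0.0]
contact_force: [-1.9, -4.7, 13.5]
gripper_width: 0.5
```

Emit:
{"api": "jog_arm", "payload": {
  "targets": [
    [0.003,0,0,0],
    [0.006,0,0,0],
    [0.009,0,0,0],
    [0.012,0,0,0],
    [0.015,0,0,0]
  ]
}}

```text
time: 10.25
tool_pos: [0.5291, -0.1359, 0.1151]
tool_rot: [0.004, 0.748, 0.663, 0.0]
contact_force: [-1.0, -4.6, 14.3]
gripper_width: 0.498
```

Emit:
{"api": "jog_arm", "payload": {
  "targets": [
    [0.003,0,0,0],
    [0.006,0,0,0],
    [0.009,0,0,0],
    [0.012,0,0,0],
    [0.014,0,0,0]
  ]
}}

```text
time: 10.67
tool_pos: [0.5308, -0.1218, 0.1151]
tool_rot: [0.004, 0.748, 0.663, 0.0]
contact_force: [-2.4, -3.9, 13.8]
gripper_width: 0.499
```

Run:
```python
from h import *
a=grab("top","t3.png")[165:275,180:400]; b=grab("side","s3.png")[150:275,180:400]
cv2.imwrite("pics/f.png",cv2.resize(np.vstack([a,b]),None,fx=2.55,fy=2.55,interpolation=cv2.INTER_CUBIC)[:,:,::-1]); s=manip.state()
print(s['time'],s['tool_pos'],s['contact_force'])
```

```text
10.7667 [ 0.53085829 -0.12149372  0.11512154] [-1.78778138 -2.84622991 14.41834183]
```

View pics/f.png

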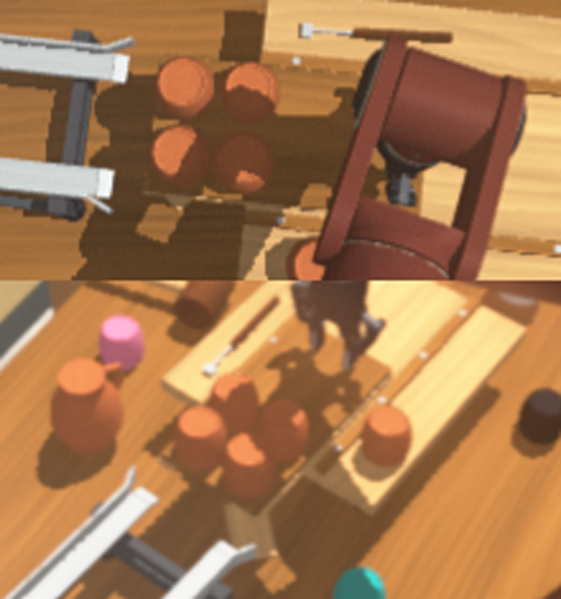

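The board spans the gap level, with its nose at crop x≈150 and the mouth at 110–128. It sits centred between the runners with a few mm of clearance each side, and all four beakers are standing. I'll go gently into the mouth.

Emit:
{"api": "jog_arm", "payload": {
  "targets": [
    [0.0025,0,-0.0001,0],
    [0.005,0,-0.0001,0],
    [0.0075,0,-0.0001,0],
    [0.01,0,-0.0001,0],
    [0.0125,0,-0.0001,0]
  ]
}}

```text
time: 11.18
tool_pos: [0.5323, -0.1094, 0.1151]
tool_rot: [0.004, 0.749, 0.663, 0.0]
contact_force: [-1.6, -4.8, 13.6]
gripper_width: 0.504
```

Emit:
{"api": "jog_arm", "payload": {
  "targets": [
    [0.0025,0,0,0],
    [0.005,0,0,0],
    [0.0075,0,0,0],
    [0.01,0,0,0],
    [0.0125,0,0,0]
  ]
}}

```text
time: 11.6
tool_pos: [0.5339, -0.097, 0.1151]
tool_rot: [0.004, 0.748, 0.663, 0.0]
contact_force: [-1.8, -4.4, 14.1]
gripper_width: 0.5
```

Emit:
{"api": "jog_arm", "payload": {
  "targets": [
    [0.0025,0,0,0],
    [0.005,0,0,0],
    [0.0075,0,0,0],
    [0.01,0,0,0],
    [0.0125,0,0,0]
  ]
}}

```text
time: 12.02
tool_pos: [0.5354, -0.0845, 0.1151]
tool_rot: [0.004, 0.748, 0.663, 0.0]
contact_force: [-2.2, -4.4, 13.5]
gripper_width: 0.502
```

Emit:
{"api": "jog_arm", "payload": {
  "targets": [
    [0.0025,0,0,0],
    [0.005,0,0,0],
    [0.0075,0,0,0],
    [0.01,0,0,0],
    [0.0125,0,0,0]
  ]
}}

```text
time: 12.43
tool_pos: [0.5369, -0.072, 0.1151]
tool_rot: [0.004, 0.749, 0.663, 0.0]
contact_force: [-2.0, -5.1, 13.6]
gripper_width: 0.499
```

Emit:
{"api": "jog_arm", "payload": {
  "targets": [
    [0.0025,0,0,0],
    [0.005,0,0,0],
    [0.0075,0,0,0],
    [0.01,0,0,0],
    [0.0125,0,0,0]
  ]
}}

```text
time: 12.85
tool_pos: [0.5383, -0.0596, 0.1151]
tool_rot: [0.004, 0.748, 0.663, 0.0]
contact_force: [-3.0, -5.1, 14.2]
gripper_width: 0.499
```

Emit:
{"api": "jog_arm", "payload": {
  "targets": [
    [0.0025,-0.0003,-0.0001,0],
    [0.005,-0.0006,-0.0001,0],
    [0.0075,-0.0006,-0.0001,0],
    [0.01,-0.0006,-0.0001,0],
    [0.0125,-0.0006,-0.0001,0]
  ]
}}

```text
time: 13.27
tool_pos: [0.5397, -0.0469, 0.1152]
tool_rot: [0.004, 0.749, 0.663, 0.001]
contact_force: [-2.0, -4.4, 13.8]
gripper_width: 0.503
```

Emit:
{"api": "jog_arm", "payload": {
  "targets": [
    [0.0025,0,0,0],
    [0.005,0,0,0],
    [0.0075,0,0,0],
    [0.01,0,0,0],
    [0.0125,0,0,0]
  ]
}}

```text
time: 13.68
tool_pos: [0.5413, -0.0346, 0.1157]
tool_rot: [0.004, 0.748, 0.663, 0.001]
contact_force: [-1.5, -4.3, 15.7]
gripper_width: 0.499
```

The tail has started to rise 0.5 mm with the nose about 34 mm past the mouth, so the nose is settling onto the slightly lower ledges. I'll ease the press off slowly so it lowers softly.

Emit:
{"api": "jog_arm", "payload": {
  "targets": [
    [0.0,0,-0.0003,0],
    [0.0,0,-0.0006,0],
    [0,0,-0.0009,0],
    [0,0,-0.0012,0],
    [0,0,-0.0014,0]
  ]
}}

```text
time: 14.1
tool_pos: [0.5414, -0.034, 0.1165]
tool_rot: [0.004, 0.749, 0.663, 0.002]
contact_force: [0.5, -3.3, 10.5]
gripper_width: 0.502
```

Emit:
{"api": "jog_arm", "payload": {
  "targets": [
    [0.0,0,-0.0003,0],
    [0.0,0,-0.0006,0],
    [0,0,-0.0009,0],
    [0,0,-0.0012,0],
    [0,0,-0.0014,0]
  ]
}}

```text
time: 14.52
tool_pos: [0.5407, -0.0336, 0.1165]
tool_rot: [0.003, 0.749, 0.663, 0.002]
contact_force: [1.3, -1.5, 5.1]
gripper_width: 0.501
```

Emit:
{"api": "jog_arm", "payload": {
  "targets": [
    [0.0,0,-0.0004,0],
    [0.0,0,-0.0008,0],
    [0,0,-0.0012,0],
    [0,0,-0.0016,0],
    [0,0,-0.002,0]
  ]
}}

```text
time: 14.93
tool_pos: [0.5389, -0.0327, 0.1164]
tool_rot: [0.001, 0.749, 0.663, 0.0]
contact_force: [1.9, -0.9, 4.6]
gripper_width: 0.5
```

Emit:
{"api": "jog_arm", "payload": {
  "targets": [
    [0,0,-0.002,0],
    [0,0,-0.006,0],
    [0,0,-0.012,0],
    [0,0,-0.02,0],
    [0,0,-0.025,0]
  ]
}}

```text
time: 15.35
tool_pos: [0.5383, -0.0324, 0.1416]
tool_rot: [-0.0, 0.749, 0.663, 0.0]
contact_force: [0.1, -0.1, 0.7]
gripper_width: 0.501
```

Emit:
{"api": "jog_arm", "payload": {
  "targets": [
    [-0.012,0,0,0],
    [-0.03,0,0,0],
    [-0.045,0,0,0],
    [-0.06,0,0,0],
    [-0.06,0,0,0]
  ]
}}

```text
time: 15.77
tool_pos: [0.5307, -0.0948, 0.141]
tool_rot: [0.0, 0.749, 0.662, -0.0]
contact_force: [0.2, 0.2, -1.0]
gripper_width: 0.502
```

Run:
```python
from h import *
a=grab("top","t4.png")[165:275,150:390]; b=grab("side","s4.png")[150:280,150:390]
cv2.imwrite("pics/g.png",cv2.resize(np.vstack([a,b]),None,fx=2.5,fy=2.5,interpolation=cv2.INTER_CUBIC)[:,:,::-1]); s=manip.state()
print(s['time'],s['tool_pos'],s['tool_rot'],s['contact_force'])
```

```text
15.8667 [ 0.53086091 -0.09277492  0.1408381 ] [-1.83313551e-04  7.49103892e-01  6.62452507e-01  4.55660800e-05] [ 0.12516036  0.60525302 -0.41590923]
```

View pics/g.png

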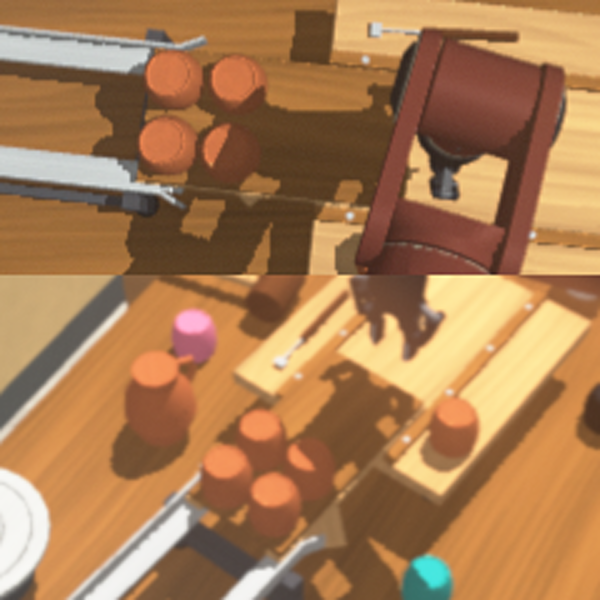

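The nose is in the rack between the upstands, the beakers are all standing on the board, and nothing sags. The tail edge shows in the side view from crop (345,345) to (420,385), and the fingers are behind it.

Run:
```python
from h import *
u=np.array([.122,.9925,0])
for uv in((287.5,177.5),(317.5,193.5)):
    p=onz("side",uv,.1225); print(p,p@u)
# cups 1,2 mean shift along u: top view
for a,b in(((304,206),(150+172/2.5,165+80/2.5)),((303,232),(150+168/2.5,165+145/2.5))):
    print((onz("top",b,.175)-onz("top",a,.175))@u)
s=manip.state(); print("tool",s['tool_pos']@u, "tail0",np.array([.508,-.2883,0])@u)
```

```text
[ 0.59749552 -0.08527185  0.1225    ] -0.011737854767541453
[ 0.47754371 -0.07362192  0.1225    ] -0.01480942639541686
0.22413330404729365
0.22346796041810785
tool -0.027314074337830632 tail0 -0.22416175000000002
```

Emit:
{"api": "jog_arm", "payload": {
  "targets": [
    [0,0,0.007,0],
    [0,0,0.014,0],
    [0,0,0.021,0],
    [0,0,0.024,0],
    [0,0,0.027,0]
  ]
}}

```text
time: 16.28
tool_pos: [0.5305, -0.0915, 0.1126]
tool_rot: [-0.001, 0.748, 0.663, -0.0]
contact_force: [0.5, 0.3, 0.5]
gripper_width: 0.498
```

Side-view and beaker-shift estimates of the tail differ (−13 mm against 0 along the axis). I'll back off 10 mm for clearance before finishing the descent.

Emit:
{"api": "jog_arm", "payload": {
  "targets": [
    [-0.005,0,0,0],
    [-0.01,0,0,0],
    [-0.01,0,0.004,0],
    [-0.01,0,0.008,0],
    [-0.01,0,0.012,0]
  ]
}}

```text
time: 16.7
tool_pos: [0.53, -0.1022, 0.1018]
tool_rot: [0.0, 0.749, 0.663, 0.0]
contact_force: [0.1, -0.4, -0.9]
gripper_width: 0.495
```

Emit:
{"api": "jog_arm", "payload": {
  "targets": [
    [0.003,0,0,0],
    [0.005,0,0,0],
    [0.006,0,0,0],
    [0.008,0,0,0],
    [0.01,0,0,0]
  ]
}}

```text
time: 17.12
tool_pos: [0.5313, -0.0918, 0.1022]
tool_rot: [0.0, 0.749, 0.663, 0.0]
contact_force: [-0.3, 0.5, -0.3]
gripper_width: 0.5
```

Emit:
{"api": "jog_arm", "payload": {
  "targets": [
    [0.002,0,0.001,0],
    [0.004,0,0.002,0],
    [0.006,0,0.002,0],
    [0.008,0,0.002,0],
    [0.01,0,0.002,0]
  ]
}}

```text
time: 17.53
tool_pos: [0.5323, -0.0819, 0.0999]
tool_rot: [-0.0, 0.749, 0.663, 0.0]
contact_force: [0.4, 0.1, 0.1]
gripper_width: 0.499
```

Emit:
{"api": "jog_arm", "payload": {
  "targets": [
    [0.0015,0,0,0],
    [0.003,0,0,0],
    [0.0045,0,0,0],
    [0.006,0,0,0],
    [0.0075,0,0,0]
  ]
}}

```text
time: 17.95
tool_pos: [0.5332, -0.0749, 0.1]
tool_rot: [0.0, 0.749, 0.663, -0.0]
contact_force: [-0.2, -1.9, 0.3]
gripper_width: 0.5
```

Contact is made at y≈−0.0755, and home is about 276–281 mm further. Pushing on the end face.

Emit:
{"api": "jog_arm", "payload": {
  "targets": [
    [0.001,0,0,0],
    [0.003,0,0,0],
    [0.005,0,0,0],
    [0.008,0,0,0],
    [0.011,0,0,0]
  ]
}}

```text
time: 18.37
tool_pos: [0.5344, -0.0636, 0.0997]
tool_rot: [-0.0, 0.749, 0.663, -0.0]
contact_force: [0.3, -0.7, -1.6]
gripper_width: 0.502
```

Emit:
{"api": "jog_arm", "payload": {
  "targets": [
    [0.003,0,0,0],
    [0.006,0,0,0],
    [0.009,0,0,0],
    [0.012,0,0,0],
    [0.015,0,0,0]
  ]
}}

```text
time: 18.78
tool_pos: [0.5363, -0.0485, 0.0999]
tool_rot: [-0.0, 0.749, 0.663, -0.0]
contact_force: [0.1, -0.0, -1.5]
gripper_width: 0.495
```

Emit:
{"api": "jog_arm", "payload": {
  "targets": [
    [0.003,0,0,0],
    [0.006,0,0,0],
    [0.009,0,0,0],
    [0.012,0,0,0],
    [0.015,0,0,0]
  ]
}}

```text
time: 19.2
tool_pos: [0.5382, -0.0337, 0.0999]
tool_rot: [-0.0, 0.749, 0.663, -0.0]
contact_force: [0.0, -1.3, -1.6]
gripper_width: 0.498
```

```bash
cat > cups.py <<'E'
from h import *
import sys
im=grab("top",sys.argv[1])
h=cv2.cvtColor(im,cv2.COLOR_RGB2HSV)
m=((h[...,0]<12)&(h[...,1]>130)&(h[...,2]>60)).astype(np.uint8); m[:165]=0; m[260:]=0; m[:,:60]=0; m[:,350:]=0
m=cv2.morphologyEx(m,cv2.MORPH_OPEN,np.ones((5,5),np.uint8))
n,_,st,c=cv2.connectedComponentsWithStats(m)
for i in range(1,n): print(c[i].round(1),st[i,4],onz("top",c[i],.16).round(4))
s=manip.state(); print(s['time'],s['tool_pos'].round(4),s['contact_force'].round(1))
E
python3 cups.py t5.png
```

```text
[304.9 220.5] 3375 [ 0.5336 -0.0361  0.16  ]
[203.7 195.5] 463 [0.6059 0.2314 0.16  ]
[229.  197.2] 439 [0.5999 0.1638 0.16  ]
[213.6 223.2] 928 [0.5311 0.2044 0.16  ]
19.25 [ 0.5383 -0.0332  0.1   ] [-0.3  1.2 -0.1]
```

The beakers moved 40 mm with the push, so the board is following with very little resistance.

Emit:
{"api": "jog_arm", "payload": {
  "targets": [
    [0.003,0,0,0],
    [0.006,0,0,0],
    [0.009,0,0,0],
    [0.012,0,0,0],
    [0.015,0,0,0]
  ]
}}

```text
time: 19.67
tool_pos: [0.5399, -0.0188, 0.0998]
tool_rot: [-0.0, 0.749, 0.663, -0.0]
contact_force: [-0.0, -0.9, -1.0]
gripper_width: 0.5
```

Emit:
{"api": "jog_arm", "payload": {
  "targets": [
    [0.003,0,0,0],
    [0.006,0,0,0],
    [0.009,0,0,0],
    [0.012,0,0,0],
    [0.015,0,0,0]
  ]
}}

```text
time: 20.08
tool_pos: [0.5418, -0.0039, 0.0999]
tool_rot: [-0.0, 0.749, 0.663, 0.0]
contact_force: [-0.2, -1.9, -0.7]
gripper_width: 0.498
```

Emit:
{"api": "jog_arm", "payload": {
  "targets": [
    [0.003,0,0,0],
    [0.006,0,0,0],
    [0.009,0,0,0],
    [0.012,0,0,0],
    [0.014,0,0,0]
  ]
}}

```text
time: 20.5
tool_pos: [0.5435, 0.01, 0.0999]
tool_rot: [-0.0, 0.749, 0.663, 0.0]
contact_force: [0.1, -2.2, -0.4]
gripper_width: 0.501
```

Emit:
{"api": "jog_arm", "payload": {
  "targets": [
    [0.002,0,0,0],
    [0.004,0,0,0],
    [0.006,0,0,0],
    [0.008,0,0,0],
    [0.01,0,0,0]
  ]
}}

```text
time: 20.92
tool_pos: [0.5447, 0.0197, 0.0999]
tool_rot: [-0.0, 0.749, 0.663, -0.0]
contact_force: [-0.4, -1.9, -0.9]
gripper_width: 0.496
```

Emit:
{"api": "jog_arm", "payload": {
  "targets": [
    [0.002,0,0,0],
    [0.004,0,0,0],
    [0.006,0,0,0],
    [0.008,0,0,0],
    [0.01,0,0,0]
  ]
}}

```text
time: 21.33
tool_pos: [0.546, 0.0297, 0.1001]
tool_rot: [0.0, 0.749, 0.663, 0.0]
contact_force: [-0.9, -2.0, -0.7]
gripper_width: 0.496
```

Emit:
{"api": "jog_arm", "payload": {
  "targets": [
    [0.002,0,0,0],
    [0.004,0,0,0],
    [0.006,0,0,0],
    [0.008,0,0,0],
    [0.01,0,0,0]
  ]
}}

```text
time: 21.75
tool_pos: [0.5472, 0.0396, 0.1001]
tool_rot: [0.0, 0.749, 0.663, 0.0]
contact_force: [-0.5, -2.2, 0.3]
gripper_width: 0.498
```

Emit:
{"api": "jog_arm", "payload": {
  "targets": [
    [0.003,0,0,0],
    [0.006,0,0,0],
    [0.009,0,0,0],
    [0.012,0,0,0],
    [0.015,0,0,0]
  ]
}}

```text
time: 22.17
tool_pos: [0.549, 0.0547, 0.1001]
tool_rot: [0.0, 0.749, 0.663, 0.0]
contact_force: [-0.3, -2.0, 1.5]
gripper_width: 0.495
```

Emit:
{"api": "jog_arm", "payload": {
  "targets": [
    [0.003,0,0,0],
    [0.006,0,0,0],
    [0.009,0,0,0],
    [0.012,0,0,0],
    [0.015,0,0,0]
  ]
}}

```text
time: 22.58
tool_pos: [0.5508, 0.0695, 0.1]
tool_rot: [0.0, 0.749, 0.663, 0.0]
contact_force: [-0.3, -1.6, 1.8]
gripper_width: 0.498
```

```bash
python3 cups.py t6.png
python3 - <<'E'
from h import *
a=cv2.imread("pics/t6.png")[165:275,100:340]; b=grab("side","s6.png")[170:300,140:380][:,:,::-1]
cv2.imwrite("pics/i.png",cv2.resize(np.vstack([a,b]),None,fx=2.5,fy=2.5,interpolation=cv2.INTER_CUBIC))
E
```

```text
[255.  217.3] 3616 [0.5445 0.0951 0.16  ]
[178.8 192.8] 946 [0.6145 0.2982 0.16  ]
[175.7 219.4] 959 [0.5432 0.3049 0.16  ]
22.6333 [0.5508 0.0701 0.0999] [-0.2  0.8  0.2]
```

View pics/i.png

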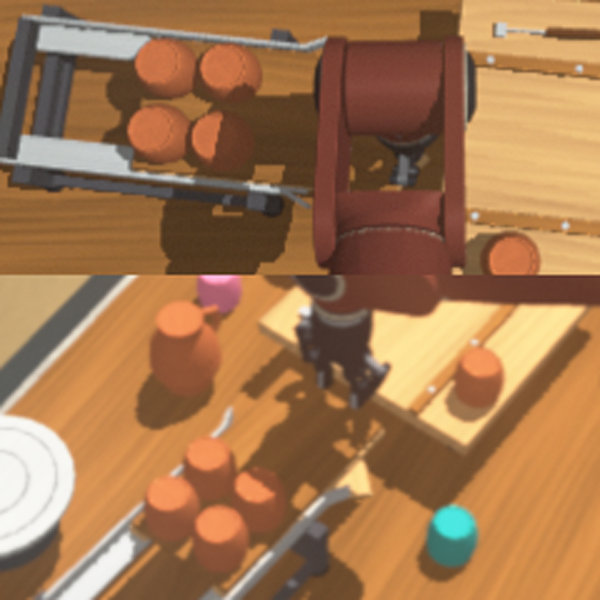

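The board is level in the runners with the beakers standing, about 135 mm to go (predicted end at tip y≈0.20–0.21).

Emit:
{"api": "jog_arm", "payload": {
  "targets": [
    [0.003,0,0,0],
    [0.006,0,0,0],
    [0.009,0,0,0],
    [0.012,0,0,0],
    [0.015,0,0,0]
  ]
}}

```text
time: 23.1
tool_pos: [0.5523, 0.0844, 0.0996]
tool_rot: [-0.0, 0.749, 0.663, -0.0]
contact_force: [0.0, -2.4, -0.5]
gripper_width: 0.499
```

Emit:
{"api": "jog_arm", "payload": {
  "targets": [
    [0.003,0,0,0],
    [0.006,0,0,0],
    [0.009,0,0,0],
    [0.012,0,0,0],
    [0.015,0,0,0]
  ]
}}

```text
time: 23.52
tool_pos: [0.5543, 0.0993, 0.0998]
tool_rot: [-0.0, 0.749, 0.663, -0.0]
contact_force: [-0.3, -1.4, -1.5]
gripper_width: 0.505
```

Emit:
{"api": "jog_arm", "payload": {
  "targets": [
    [0.003,0,0,0],
    [0.006,0,0,0],
    [0.009,0,0,0],
    [0.012,0,0,0],
    [0.015,0,0,0]
  ]
}}

```text
time: 23.93
tool_pos: [0.5562, 0.1142, 0.0999]
tool_rot: [-0.0, 0.749, 0.663, 0.0]
contact_force: [-0.2, -2.4, -1.5]
gripper_width: 0.5
```

Emit:
{"api": "jog_arm", "payload": {
  "targets": [
    [0.003,0,0,0],
    [0.006,0,0,0],
    [0.009,0,0,0],
    [0.012,0,0,0],
    [0.015,0,0,0]
  ]
}}

```text
time: 24.35
tool_pos: [0.558, 0.1291, 0.0999]
tool_rot: [-0.0, 0.749, 0.663, -0.0]
contact_force: [0.1, -1.5, -1.0]
gripper_width: 0.501
```

Emit:
{"api": "jog_arm", "payload": {
  "targets": [
    [0.003,0,0,0],
    [0.006,0,0,0],
    [0.009,0,0,0],
    [0.012,0,0,0],
    [0.015,0,0,0]
  ]
}}

```text
time: 24.77
tool_pos: [0.5598, 0.1439, 0.0999]
tool_rot: [-0.0, 0.749, 0.663, 0.0]
contact_force: [-0.4, -1.7, -1.0]
gripper_width: 0.502
```

Emit:
{"api": "jog_arm", "payload": {
  "targets": [
    [0.003,0,0,0],
    [0.006,0,0,0],
    [0.009,0,0,0],
    [0.012,0,0,0],
    [0.015,0,0,0]
  ]
}}

```text
time: 25.18
tool_pos: [0.5616, 0.1589, 0.0999]
tool_rot: [-0.0, 0.749, 0.663, 0.0]
contact_force: [0.6, -1.0, -2.1]
gripper_width: 0.5
```

Emit:
{"api": "jog_arm", "payload": {
  "targets": [
    [0.002,0,0,0],
    [0.004,0,0,0],
    [0.006,0,0,0],
    [0.008,0,0,0],
    [0.01,0,0,0]
  ]
}}

```text
time: 25.6
tool_pos: [0.5629, 0.1686, 0.0999]
tool_rot: [0.0, 0.749, 0.663, 0.0]
contact_force: [-0.7, -1.4, -0.6]
gripper_width: 0.497
```

Emit:
{"api": "jog_arm", "payload": {
  "targets": [
    [0.001,0,0,0],
    [0.002,0,0,0],
    [0.003,0,0,0],
    [0.004,0,0,0],
    [0.005,0,0,0]
  ]
}}

```text
time: 26.02
tool_pos: [0.5634, 0.1735, 0.0999]
tool_rot: [0.0, 0.749, 0.663, 0.0]
contact_force: [0.4, -0.9, -0.2]
gripper_width: 0.503
```

```bash
python3 cups.py t7.png
```

```text
[208.  217.7] 4354 [0.5458 0.2192 0.16  ]
[141.2 188.9] 969 [0.6273 0.3999 0.16  ]
[137.6 215.5] 990 [0.5555 0.4069 0.16  ]
26.0667 [0.5635 0.1737 0.0999] [-1.5 -0.6 -0.6]
```

Emit:
{"api": "jog_arm", "payload": {
  "targets": [
    [0.001,0,0,0],
    [0.002,0,0,0],
    [0.003,0,0,0],
    [0.004,0,0,0],
    [0.005,0,0,0]
  ]
}}

```text
time: 26.48
tool_pos: [0.5641, 0.1785, 0.1]
tool_rot: [0.0, 0.749, 0.663, 0.0]
contact_force: [0.1, -1.3, -0.6]
gripper_width: 0.504
```

Emit:
{"api": "jog_arm", "payload": {
  "targets": [
    [0.001,0,0,0],
    [0.002,0,0,0],
    [0.003,0,0,0],
    [0.004,0,0,0],
    [0.005,0,0,0]
  ]
}}

```text
time: 26.9
tool_pos: [0.5646, 0.1835, 0.0999]
tool_rot: [0.0, 0.749, 0.663, 0.0]
contact_force: [-0.9, -1.6, 0.6]
gripper_width: 0.498
```

Emit:
{"api": "jog_arm", "payload": {
  "targets": [
    [0.001,0,0,0],
    [0.002,0,0,0],
    [0.003,0,0,0],
    [0.004,0,0,0],
    [0.005,0,0,0]
  ]
}}

```text
time: 27.32
tool_pos: [0.5652, 0.1884, 0.0999]
tool_rot: [0.0, 0.749, 0.663, 0.0]
contact_force: [-0.0, -1.5, 0.1]
gripper_width: 0.502
```

Emit:
{"api": "jog_arm", "payload": {
  "targets": [
    [0.0006,0,0,0],
    [0.0012,0,0,0],
    [0.0018,0,0,0],
    [0.0024,0,0,0],
    [0.003,0,0,0]
  ]
}}

```text
time: 27.73
tool_pos: [0.5656, 0.1914, 0.0999]
tool_rot: [0.0, 0.749, 0.663, 0.0]
contact_force: [0.4, -1.6, 0.9]
gripper_width: 0.499
```

Emit:
{"api": "jog_arm", "payload": {
  "targets": [
    [0.0006,0,0,0],
    [0.0012,0,0,0],
    [0.0018,0,0,0],
    [0.0024,0,0,0],
    [0.003,0,0,0]
  ]
}}

```text
time: 28.15
tool_pos: [0.566, 0.1944, 0.0999]
tool_rot: [0.0, 0.749, 0.663, 0.0]
contact_force: [-0.0, -2.8, 0.9]
gripper_width: 0.503
```

Emit:
{"api": "jog_arm", "payload": {
  "targets": [
    [0.0006,0,0,0],
    [0.0012,0,0,0],
    [0.0018,0,0,0],
    [0.0024,0,0,0],
    [0.003,0,0,0]
  ]
}}

```text
time: 28.57
tool_pos: [0.5663, 0.1973, 0.0999]
tool_rot: [-0.0, 0.749, 0.663, -0.0]
contact_force: [-0.9, -1.6, 1.9]
gripper_width: 0.499
```

Emit:
{"api": "jog_arm", "payload": {
  "targets": [
    [0.0006,0,0,0],
    [0.0012,0,0,0],
    [0.0018,0,0,0],
    [0.0024,0,0,0],
    [0.003,0,0,0]
  ]
}}

```text
time: 28.98
tool_pos: [0.5667, 0.2003, 0.0999]
tool_rot: [0.0, 0.749, 0.663, 0.0]
contact_force: [-0.1, -2.7, 0.4]
gripper_width: 0.498
```

Emit:
{"api": "jog_arm", "payload": {
  "targets": [
    [0.0005,0,0,0],
    [0.001,0,0,0],
    [0.0015,0,0,0],
    [0.002,0,0,0],
    [0.0025,0,0,0]
  ]
}}

```text
time: 29.4
tool_pos: [0.567, 0.2028, 0.0999]
tool_rot: [0.0, 0.749, 0.663, 0.0]
contact_force: [-0.1, -2.4, 0.6]
gripper_width: 0.505
```

Emit:
{"api": "jog_arm", "payload": {
  "targets": [
    [0.0005,0,0,0],
    [0.001,0,0,0],
    [0.0015,0,0,0],
    [0.002,0,0,0],
    [0.0025,0,0,0]
  ]
}}

```text
time: 29.82
tool_pos: [0.567, 0.2034, 0.1]
tool_rot: [0.001, 0.749, 0.663, -0.002]
contact_force: [-1.9, -9.8, 3.7]
gripper_width: 0.501
```

Emit:
{"api": "jog_arm", "payload": {
  "targets": [
    [0.0005,0,0,0],
    [0.001,0,0,0],
    [0.0015,0,0,0],
    [0.002,0,0,0],
    [0.002,0,0,0]
  ]
}}

```text
time: 30.23
tool_pos: [0.567, 0.2035, 0.1]
tool_rot: [0.002, 0.749, 0.663, -0.004]
contact_force: [-4.3, -13.8, 5.7]
gripper_width: 0.502
```

There's a firm stop at y=0.2034, within the predicted 0.20–0.21. I'll ease off, back away horizontally, then lift.

Emit:
{"api": "jog_arm", "payload": {
  "targets": [
    [-0.001,0,0,0],
    [-0.003,0,0,0],
    [-0.006,0,0,0],
    [-0.012,0,0,0],
    [-0.02,0,0,0]
  ]
}}

```text
time: 30.65
tool_pos: [0.565, 0.1876, 0.0998]
tool_rot: [-0.0, 0.748, 0.663, 0.0]
contact_force: [0.4, 0.4, -0.2]
gripper_width: 0.499
```

Emit:
{"api": "jog_arm", "payload": {
  "targets": [
    [-0.015,0,0,0],
    [-0.025,0,-0.015,0],
    [-0.04,0,-0.035,0],
    [-0.06,0,-0.06,0],
    [-0.08,0,-0.09,0]
  ]
}}

```text
time: 31.07
tool_pos: [0.5538, 0.1064, 0.1889]
tool_rot: [-0.001, 0.749, 0.663, -0.001]
contact_force: [1.7, -0.2, 0.7]
gripper_width: 0.502
```

Emit:
{"api": "jog_arm", "payload": {
  "targets": [
    [-0.04,0,-0.02,0],
    [-0.08,0,-0.03,0],
    [-0.12,0,-0.03,0],
    [-0.16,0,-0.03,0],
    [-0.16,0,-0.03,0]
  ]
}}

```text
time: 31.48
tool_pos: [0.5351, -0.0575, 0.2205]
tool_rot: [0.002, 0.751, 0.66, -0.001]
contact_force: [-0.1, -0.5, 0.8]
gripper_width: 0.503
```

```bash
python3 cups.py t8.png
python3 - <<'E'
from h import *
a=cv2.imread("pics/t8.png")[165:260,85:265]; b=grab("side","s8.png")[200:350,130:310][:,:,::-1]
cv2.imwrite("pics/j.png",cv2.resize(np.vstack([a,b]),None,fx=2.4,fy=2.4,interpolation=cv2.INTER_CUBIC))
E
```

```text
[318. 211.] 3665 [ 0.5582 -0.0714  0.16  ]
[130.2 187.9] 984 [0.6309 0.4298 0.16  ]
[126.5 214.3] 999 [0.5593 0.4368 0.16  ]
31.5333 [ 0.5353 -0.0547  0.2201] [-0.   0.6  0.3]
```

View pics/j.png

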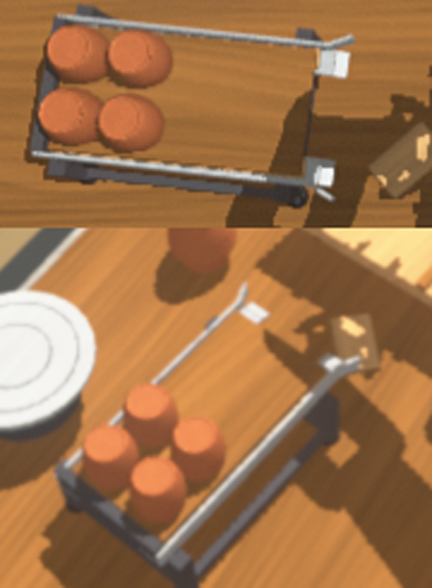

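The board lies square between the runners. Its nose is at the stop bar and its tail edge (crop 318,75 to 306,160) is just inside the mouth. All four beakers are standing, the rib is untouched and the arm is clear.

```bash
python3 -c "
from h import *
print(manip.state()['contact_force'],manip.job_done())"
```

```text
the job is handed in; nothing more can be done
[ 0.00192052 -0.23646963  0.08018758] None
```

The ware board is home in the rack against the end stop with all four beakers standing, and the job was handed in at about 31.5 s of the 70 s.

**What I did:**
- I set the half-open fingertips down on the bare tail and bore down with about 9–16 N. I carried the board by friction until the nose was about 34 mm past the rack mouth.
- I then eased the press off so the nose settled on the lower ledges, and pushed the end face at about 2 N.
- I brought it up to the stop at about 6 mm/s. The force there rose to about 15 N before I backed off and lifted clear.

**Last checks:**
- **Stop:** the board met it at tool y = 0.203 m, within the 0.20–0.21 m I had predicted.
- **Final pictures:** the board is square between the runners, with its tail just inside the mouth and the four beakers upright. The rib, which lay nearest the path, looks unmoved.
- **Arm:** it is clear, with a contact force of about 0.2 N.

**Checks that disagreed or went over:**
- While bridging the gap, the side-view estimate of the tail was about 12 mm off the one from the beakers' shift. I backed off 10 mm before lowering, and contact fell in between the two.
- Press readings briefly left the 10–15 N range, at about 9.4 N just after the slide began and 15.7 N as the nose settled.

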